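Store the turnbuckle and close up the rigging case

ROBOT

A 7-joint arm with a two-finger parallel gripper is mounted at the origin on the work surface. World frame = base frame: x ahead of the robot, y to its left, z up, the work surface at z = 0. Lengths are in m, angles in rad, forces in N, time in s.
With the tool pointing down it reaches from about 0.425 to 0.925 m from the base axis. Payload 6.8 kg.
Tool frame: the origin (TCP) lies at the very end of the fingers, on their centre line; the grasp point (between the pads) lies 19 mm behind it (r.hold_point_z is the distance from the TCP to the grasp point, in m); y points along the fingers, x is the direction in which the jaws open and shut, and the axes are right-handed (so a half turn about y gives the same grasp; the last joint's range is limited). The gripper opens to 85 mm and grips with 20 to 120 N. Pads are 22 mm wide; open, the fingers measure 114 mm over their backs; the gripper's body (76 mm by 85 mm) begins 54 mm behind the grasp point. The pads swing forward as they close: fully open they stand 13 mm farther back than shut.
Start: joints at [1.019, 0.477, 0.022, 1.555, -0.011, 1.109, -0.083], TCP at [0.29, -0.61, 0.231] pointing down, gripper open.
Joint ranges: [-2.96, 2.96], [-0.34, 2.1], [-1.41, 1.46], [0.24, 2.44], [-1.37, 4.51], [0.17, 1.92], [-2.96, 2.96]. Speed limits (rad/s): [2.39, 2.39, 3.14, 3.14, 3.14, 3.14, 3.14].

INTERFACE

Orientations are given as [roll, pitch, yaw] about the fixed x, y, z axes, in that order (R = Rz(yaw) Ry(pitch) Rx(roll)).
In Python, from station import r, imaging gives the robot as it stands. Calls block until the motion is done:
- r.goto(position, orientation): joint-space move of the TCP to a pose.
- r.line_to(position, rotation=None, feed=0.15): straight line of the TCP; rotation=None keeps the orientation; feed is the mean speed in m/s.
- r.goto_joints(angles): joint-space move.
- r.ungrasp() and r.grasp(grasp_force=None): open the fingers fully, or close them until they stop; grasp_force is the grip in N (None keeps the last).
- r.wait(seconds).
- r.solve_ik(position, orientation): joint angles nearest the present ones, or None.
- imaging.grab_frame(name): name is "side" or "top"; returns (picture, depth): 480x640x3 uint8, red, green, blue; 480x640 float32, m along the optical axis (not along the pixel's ray), 0 where there is no reading.
- imaging.camera_params(name): a dict with "mtx" (3x3 intrinsics, pixels), "cam_to_world" (4x4, takes a point from camera to world coordinates). Camera axes: x right, y up, looking along -z (the intrinsics and any distortion apply to the point x, -y, -z); pixel columns grow to the right and rows downward; lengths in m; the calibration is good to about 2 mm. A picture is of the moment at which its call begins. camera_params takes no time and is no camera call.
A pose or a line that the arm cannot do raises r.IKError and nothing moves.
- r.sign_off(): hands the job in, once; it reports no verdict.
Readings, each from a call of its own:
- r.current_clock(): time.
- r.current_qpos(): joint angles.
- r.current_dq(): joint speeds.
- r.current_tau(): joint torques, N m.
- r.current_eef_pos(): TCP position.
- r.current_tcp_rot(): TCP orientation.
- r.current_wrist_force(): force on the tool from outside, world axes, zero at the start.
- r.current_moment(): the same for the moment, N m.
- r.current_gripper_width(): finger opening in m.
Only numpy, scipy, OpenCV 4.12 (cv2) and the standard library are available. Lean on these libraries where they do the work, as an engineer would, in place of code of your own. Each camera call takes 0.05 s, during which the arm holds its last target.

TASK

Lay the loose orange turnbuckle flat in the empty bay of the steel case, setting it down rather than dropping it, and let go of it. Then lower the blue lid gently, without slamming, until it is fully shut, and after that swing the red-handled clamp over until its rubber foot is down on the lid. Leave the stored turnbuckle, the wooden round, the can and the shackle where they are.

Things in the scene. Friction and masses are not known exactly. Their poses are not given: they have to be found in the camera images.
- turnbuckle_center (a point): centre of the loose orange turnbuckle (rigging hardware: open frame with a steel eye at each end): 145 long (its x axis), 35 wide (y) and 32 high (z), about 0.3 to 0.6 kg. It lies flat on the bench, this point 16 above it. The frame is 98 long; its two side bars make it 35 wide over the middle 66 and stand 5 to 27 above its underside: grip across them at the centre.
- case: grey steel case fixed to the bench, 190 (x) by 216 (y) by 50 high, walls and floor 5 thick, open on top. Origin: centre of the underside. x points from the clamp side, which is nearer the robot, to the lid's hinge side. A 5 thick wall along x in the middle makes two bays side by side in y, each 180 long by about 100 wide. A steel bracket for the clamp, 98 tall, stands before its -x side.
- mat_empty: grey mat 160 (x) by 88 (y) by 3 thick on the floor of the EMPTY bay. Origin: centre of its underside, 5 above the bench; its axes are parallel to the case's. The turnbuckle, its long axis along the mat's x (either way round), has 17 to spare at each end and about 32 at each side.
- mate_center (a point): centre of the dark turnbuckle of the same shape that already lies in the other bay; leave it.
- lid (a joint): angle of the blue lid in rad: 0 fully shut, grows as it opens, about 1.57 when it stands upright; starts open (1.45 to 1.7). The hinge is stiff: the lid stays where it is left and takes about 0.2 to 1 N m to move. The lid is a plate 190 by 216 by 8; shut, its top is 58.5 above the bench.
- lid_hinge (a point): on the lid's hinge axis, mid-length, at the lid's underside, 50.5 above the bench and 95 from the case's centre along the case's +x; the axis is parallel to the case's y. This frame moves with the lid: from the hinge the plate runs along its -x, and its outer face (upper when shut) is 8 along its z.
- lid_handle (a point): grip point of the steel bar handle (70 long, parallel to the hinge) on the lid's outer face, 35 off that face, 150 from the hinge axis and 50 to the case's +y of the middle. The outer face is clear (but for ribs 2 high) from the middle to the case's -y side.
- clamp (a joint): angle of the hold-down clamp in rad: 0 when its rubber foot is down on the shut lid (end stop), grows as it swings away from the lid, about 1.57 when it stands upright; starts at 1.5 to 1.9. Stiff hinge: it stays where it is left and takes about 0.15 N m. It is a bar 107 long from its hinge axis; its outer 52 are a red grip 24 wide (along the hinge axis) and 16 thick.
- clamp_hinge (a point): on the clamp's hinge axis, 85 above the bench, 115 from the case's centre along the case's -x and 70 along its -y; the axis is parallel to the case's y. At angle a the bar points from here by cos(a) along the case's +x and sin(a) up.
- clamp_grip (a point): point on the red grip's centre line, 88 from the hinge axis, half-way through its width and thickness; 26 above the lid when the clamp is down.
- crib_round_mid (a point): centre of a wooden cribbing round, 90 diameter, 70 high; bystander.
- grease_can_mid (a point): centre of a yellow-labelled can, 72 diameter, 120 high; bystander.
- shackle_mid (a point): steel bow shackle with a yellow pin lying flat, about 95 long and 24 high; bystander.
Mind the look-alikes: they are no part of the job. There is more than one size of the part that bears turnbuckle_center; the job needs the largest.

How it is judged:
By the outcome, as a careful person would: the job done as asked, in the order asked, and still so for the second after the job is handed in, with the robot touching nothing.
It also fails if it takes over 72 s, if anything falls off the work surface, if the arm or the gripper's body presses on something with over 40 N, if the wrist force passes 120 N, or if a joint passes its speed limit or range.

## Working session

There is one attempt and no reset: what is moved stays moved. The work goes in short steps, each a Python script; the robot and the scene stay as the last script left them, time stands still between calls to the robot, and variables do not carry over. Pictures are saved under pics/ and viewed, and the job is handed in when it is done.

```bash
ls; mkdir -p pics; python3 - <<'E'
from station import r, imaging
import cv2, numpy as np
for n in ("side","top"):
    p,d=imaging.grab_frame(n); cv2.imwrite(f"pics/{n}0.png",p[:,:,::-1]); np.savez(f"pics/{n}0.npz",p=p,d=d)
    c=imaging.camera_params(n); print(n,c)
print(r.current_clock(), r.hold_point_z, r.current_eef_pos(), r.current_tcp_rot())
E
```

```text
pics
side {'mtx': array([[470.89645886,   0.        , 315.60223927],
       [  0.        , 470.89645886, 245.05449182],
       [  0.        ,   0.        ,   1.        ]]), 'cam_to_world': array([[-0.99265384,  0.04790155, -0.11110259,  0.38258196],
       [-0.11871826, -0.56270758,  0.81808689,  1.08258849],
       [-0.02333064,  0.825267  ,  0.56426063,  0.79274372],
       [ 0.        ,  0.        ,  0.        ,  1.        ]])}
top {'mtx': array([[441.74691168,   0.        , 321.10555109],
       [  0.        , 441.74691168, 241.88731817],
       [  0.        ,   0.        ,   1.        ]]), 'cam_to_world': array([[ 0.01506657,  0.99444966, -0.10412911,  0.42483371],
       [-0.9995027 ,  0.01786404,  0.02598508,  0.04652951],
       [ 0.02770102,  0.10368582,  0.99422427,  1.11175894],
       [ 0.        ,  0.        ,  0.        ,  1.        ]])}
0.1 0.0187 [ 0.28961173 -0.60916238  0.23044844] [-1.57093177e+00  1.56813291e-03 -1.12692121e+00]
```

View pics/side0.png

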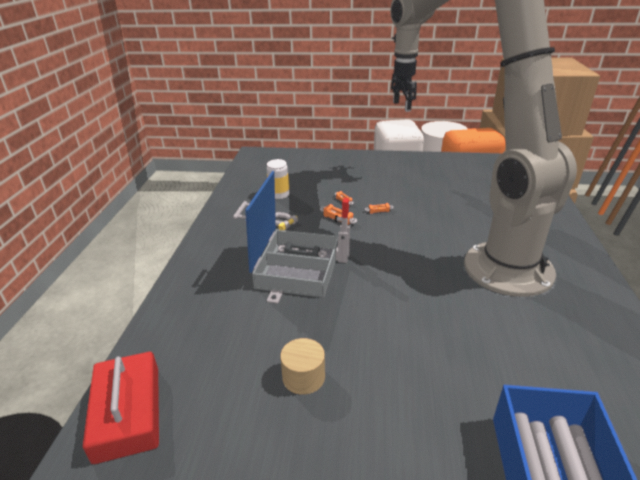

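View pics/top0.png

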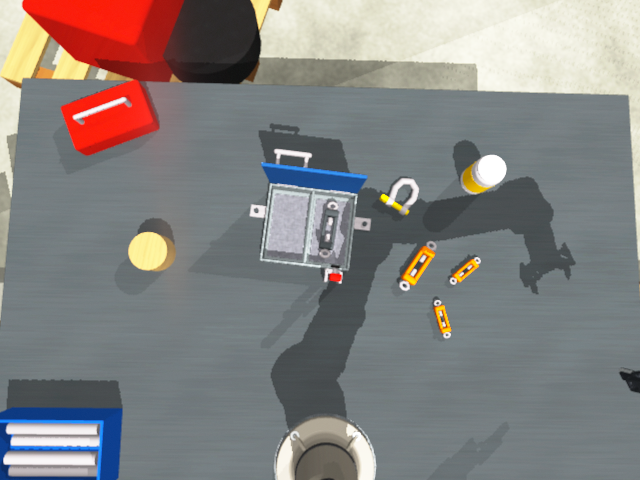

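The side view shows the case at about (297,262) and the three orange pieces near (340,212). In the top view the case is at (308,228), with the empty bay on the left (289,226), the dark mate at (329,228), the clamp's red grip at (335,277) and the lid edge at (314,178). The candidates for the turnbuckle in the top view are (418,266) the largest, (465,270) small and (443,319) small. I'll check them in a close crop with measurements.

```bash
cat > h.py <<'E'
import numpy as np, cv2
from station import imaging
def cloud(n,d):
    c=imaging.camera_params(n);K=c["mtx"];T=c["cam_to_world"]
    v,u=np.mgrid[0:480,0:640]
    X=np.stack([(u-K[0,2])/K[0,0]*d,-(v-K[1,2])/K[1,1]*d,-d],-1)
    W=X@T[:3,:3].T+T[:3,3]; W[d<=0]=np.nan
    return W
def ray(n,uv,z):
    c=imaging.camera_params(n);K=c["mtx"];T=c["cam_to_world"]
    D=T[:3,:3]@np.array([(uv[0]-K[0,2])/K[0,0],-(uv[1]-K[1,2])/K[1,1],-1]);o=T[:3,3]
    return o+D*(z-o[2])/D[2]
def proj(n,P):
    c=imaging.camera_params(n);K=c["mtx"];T=c["cam_to_world"]
    X=(np.asarray(P)-T[:3,3])@T[:3,:3]
    return np.array([K[0,0]*X[0]/-X[2]+K[0,2],K[1,1]*(-X[1])/-X[2]+K[1,2]])
E
python3 - <<'E'
from h import *
z=np.load("pics/top0.npz");p,d=z["p"],z["d"]
W=cloud("top",d)
print("bench z",np.nanmedian(W[330:400,180:260,2]), np.nanmedian(W[380:420,500:600,2]), np.nanmedian(W[230:260,500:510,2]))
hsv=cv2.cvtColor(p,cv2.COLOR_RGB2HSV)
m=((hsv[...,0]>5)&(hsv[...,0]<22)&(hsv[...,1]>170)&(hsv[...,2]>120)).astype(np.uint8)
n,l,s,c=cv2.connectedComponentsWithStats(m)
for i in range(1,n):
    if s[i,4]>40:
        q=np.argwhere(l==i)[:,::-1].astype(np.float32); print(s[i],c[i],cv2.minAreaRect(q))
        w=W[l==i]; print(np.nanmedian(w,0),np.nanmax(w[:,2]))
        wp=np.array([ray("top",a,0.02)[:2] for a in q],np.float32); print("  world rect",cv2.minAreaRect(wp))
a=cv2.resize(p[140:345,230:500],None,fx=2.9,fy=2.9,interpolation=cv2.INTER_CUBIC)
cv2.imwrite("pics/crop1.png",a[:,:,::-1])
z=np.load("pics/side0.npz");p=z["p"]
a=cv2.resize(p[150:310,220:400],None,fx=3.7,fy=3.7,interpolation=cv2.INTER_CUBIC)
cv2.imwrite("pics/crop2.png",a[:,:,::-1])
E
```

```text
bench z -0.0004148828729710896 -0.0006132079813603308 -0.00043482563136343355
[270   0   9  10  66] [274.28787879   4.22727273] ((274.0, 4.5), (9.0, 8.0), 90.0)
[ 1.66018264  0.2193571  -0.71053694] -0.6694407866555281
  world rect ((1.1635212898254395, 0.1511259824037552), (0.025166170671582222, 0.020948760211467743), 1.4421662092208862)
[ 35  68  18  10 135] [43.68148148 73.22222222] ((43.5, 72.5), (9.0, 17.0), 90.0)
[ 1.28175848  1.14674066 -0.64444936] -0.6342067403960554
  world rect ((0.9595515131950378, 0.7302780151367188), (0.023964421823620796, 0.042184069752693176), 1.65223228931427)
[401 246  34  39 279] [418.16129032 262.72401434] ((417.65380859375, 265.26922607421875), (15.808954238891602, 40.215763092041016), 33.690067291259766)
[ 0.49530732 -0.22625033  0.02470106] 0.038646466434414384
  world rect ((0.4851895570755005, -0.22325202822685242), (0.03891957551240921, 0.10184119641780853), 56.031700134277344)
[452 259  24  23 124] [464.22580645 270.05645161] ((464.9000244140625, 270.3000183105469), (10.30419635772705, 27.007843017578125), 49.398704528808594)
[ 0.47562952 -0.34384464  0.01514884] 0.024006024279915827
  world rect ((0.4744799733161926, -0.34149911999702454), (0.025341354310512543, 0.0688508003950119), 40.45355987548828)
[434 305  17  29 121] [440.97520661 318.76859504] ((441.9622802734375, 318.8678894042969), (27.1973876953125, 10.98884391784668), 74.05460357666016)
[ 0.35252456 -0.28209669  0.0131112 ] 0.025314069777562898
  world rect ((0.3543214499950409, -0.2824453115463257), (0.06575563549995422, 0.027500083670020103), 16.117521286010742)
```

View pics/crop1.png

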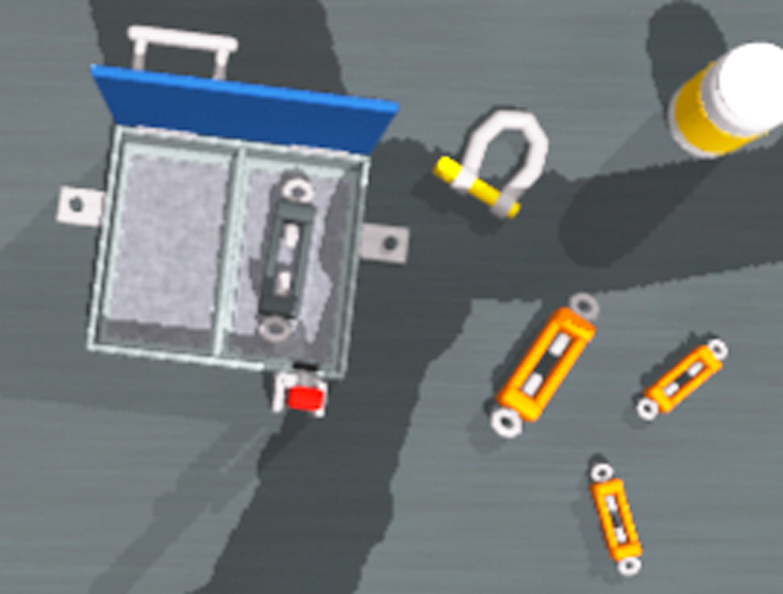

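View pics/crop2.png

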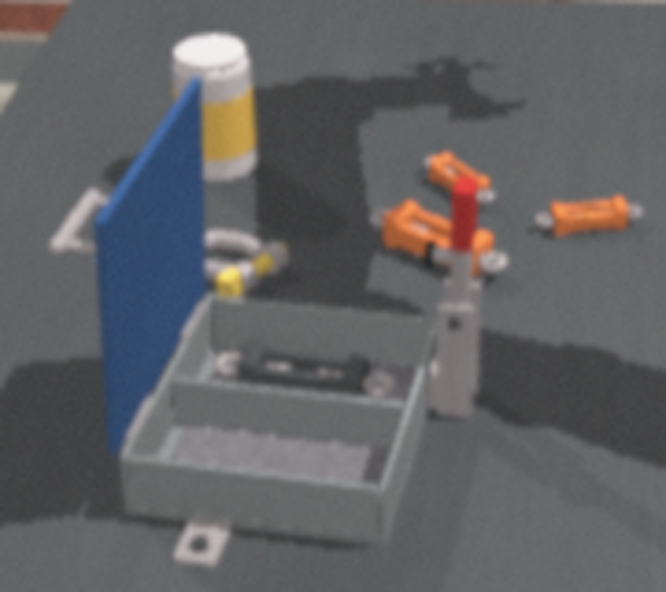

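The crop confirms (418,266) as the largest, with a frame of about 100 x 37 mm; the other two frames are about 67 mm long. Next I'll measure the case, turnbuckle, lid and clamp.

```bash
python3 - <<'E'
from h import *
from scipy.optimize import least_squares
top=np.load("pics/top0.npz");side=np.load("pics/side0.npz")
f=lambda u,v:(u/2.9+230,v/2.9+140)
C=[ray("top",f(*c),0.05) for c in [(118,127),(368,155),(342,376),(90,350)]]
C=np.array(C); print(C.round(4)); cen=C.mean(0); print("cen",cen, [np.linalg.norm(C[i]-C[(i+1)%4]).round(4) for i in range(4)])
ax=(C[0]-C[3]+C[1]-C[2]); yaw=np.arctan2(ax[1],ax[0]); print("yaw",yaw)
Wt=cloud("top",top["d"]);Ws=cloud("side",side["d"])
def local(W,c,y):
    q=W-np.array([c[0],c[1],0]); R=np.array([[np.cos(y),-np.sin(y),0],[np.sin(y),np.cos(y),0],[0,0,1]]); return q@R
for nm,W in (("top",Wt),("side",Ws)):
    P=W.reshape(-1,3); P=P[~np.isnan(P[:,0])]
    L=local(P,cen,yaw)
    k=(abs(L[:,2]-0.05)<.004)&(abs(L[:,0])<.12)&(abs(L[:,1])<.125)
    Q=P[k]
    # fit: rim points lie on lines: max inlier score
    def score(v):
        l=local(Q,v[:2],v[2]); 
        dx=np.minimum(abs(abs(l[:,0])-.0925),9); dy=np.minimum(abs(abs(l[:,1])-.1055),abs(l[:,1]))
        inside=(abs(l[:,0])<.098)&(abs(l[:,1])<.111)
        dd=np.minimum(dx,dy); dd=np.maximum(dd-.0025,0)
        dd[~inside]=.01
        return np.minimum(dd,.01)
    from scipy.optimize import minimize
    s=minimize(lambda v:(score(v)**2).sum()*1e4,[cen[0],cen[1],yaw],method="Nelder-Mead",options=dict(initial_simplex=[[cen[0],cen[1],yaw],[cen[0]+.005,cen[1],yaw],[cen[0],cen[1]+.005,yaw],[cen[0],cen[1],yaw+.03]],xatol=1e-5,fatol=1e-6))
    print(nm,len(Q),s.x,s.fun)
    L=local(P,s.x[:2],s.x[2])
    # lid
    k=(abs(L[:,1])<.1)&(L[:,2]>.09)&(L[:,2]<.3)&(L[:,0]>.06)&(L[:,0]<.16)
    if nm=="side" or 1:
        q=L[k]; 
        if len(q)>20:
            pf=np.polyfit(q[:,2],q[:,0],1); print("lid n",len(q),"slope",pf, "maxz",q[:,2].max(), q[:,:2].min(0),q[:,:2].max(0))
    hs=cv2.cvtColor((top if nm=="top" else side)["p"],cv2.COLOR_RGB2HSV).reshape(-1,3)
    W2=W.reshape(-1,3); L2=local(W2,s.x[:2],s.x[2])
    k=((hs[:,0]<6)|(hs[:,0]>174))&(hs[:,1]>150)&(abs(L2[:,0]+.115)<.08)&(abs(L2[:,1]+.07)<.05)&(L2[:,2]>.06)
    print("red",k.sum(),np.nanmedian(L2[k],0),np.nanmin(L2[k],0),np.nanmax(L2[k],0))
e=[ray("top",f(*c),0.02) for c in [(584,306),(507,422)]]
print("tb",np.mean(e,0),e,np.linalg.norm(e[0]-e[1]),np.arctan2(*(e[0]-e[1])[[1,0]]))
# depth of turnbuckle
P=Wt.reshape(-1,3);P=P[~np.isnan(P[:,0])]
Q=P[(P[:,2]>.012)&(P[:,2]<.05)&(np.linalg.norm(P[:,:2]-np.mean(e,0)[:2],axis=1)<.085)]
print("depth rect",cv2.minAreaRect(Q[:,:2].astype(np.float32)),Q.mean(0))
P=Ws.reshape(-1,3);P=P[~np.isnan(P[:,0])]
Q=P[(P[:,2]>.012)&(P[:,2]<.05)&(np.linalg.norm(P[:,:2]-np.mean(e,0)[:2],axis=1)<.085)]
print("depth rect side",cv2.minAreaRect(Q[:,:2].astype(np.float32)),Q.mean(0))
E
```

```text
[[ 0.6765  0.1441  0.05  ]
 [ 0.657  -0.0672  0.05  ]
 [ 0.47   -0.0468  0.05  ]
 [ 0.4881  0.1622  0.05  ]]
cen [0.57291164 0.04808764 0.05      ] [np.float64(0.2122), np.float64(0.188), np.float64(0.2097), np.float64(0.1893)]
yaw -0.10198929051741386
top 670 [ 0.57452068  0.04845062 -0.10246031] 1.0521169258989485
lid n 1840 slope [0.00805931 0.09204886] maxz 0.24470530369614563 [ 0.08374772 -0.09983987] [0.13469204 0.09991801]
red 78 [-0.11895524 -0.06784782  0.19071458] [-0.12646511 -0.07961551  0.11735922] [-0.1118295  -0.05772843  0.19515677]
side 471 [ 0.57327859  0.05161216 -0.11103824] 22.0738737149175
lid n 1449 slope [-0.00269075  0.09204247] maxz 0.24293026052542888 [ 0.08258974 -0.09967703] [0.13310322 0.09994715]
red 107 [-0.11850918 -0.06149985  0.17512793] [-0.12547345 -0.08065276  0.14442318] [-0.11029622 -0.05409852  0.19291719]
tb [ 0.48470914 -0.22438602  0.02      ] [array([ 0.53500669, -0.25800696,  0.02      ]), array([ 0.43441159, -0.19076509,  0.02      ])] 0.12099936029307527 -0.5892298590854699
depth rect ((0.4862779378890991, -0.22427262365818024), (0.03599194809794426, 0.14310505986213684), 55.5540885925293) [ 0.48611633 -0.22331363  0.02434203]
depth rect side ((0.4867611229419708, -0.22705784440040588), (0.10446777194738388, 0.12590116262435913), 13.061861038208008) [ 0.48903429 -0.22190299  0.02212559]
```

```bash
python3 - <<'E'
from h import *
from station import r
T=[.4862,-.2243]
r.goto(T+[.14],dn(.974)); print(r.current_clock(),r.current_eef_pos(),r.current_wrist_force())
r.line_to(T+[.013],feed=.15); print(r.current_clock(),r.current_eef_pos(),r.current_wrist_force())
r.grasp(40); print(r.current_clock(),r.current_gripper_width(),r.current_eef_pos(),r.current_wrist_force())
p,d=imaging.grab_frame("side"); cv2.imwrite("pics/s1.png",cv2.resize(p[120:270,280:480],None,fx=4,fy=4,interpolation=cv2.INTER_CUBIC)[:,:,::-1])
E
```

```text
1.725 [ 0.48607942 -0.22563625  0.14009547] [-1.14771383  0.67468001 -0.51956258]
2.725 [ 0.48687672 -0.22453706  0.01372547] [0.23604094 0.06891702 0.11318398]
3.25 0.03406208862514953 [ 0.48651371 -0.22445763  0.01358368] [-1.11495166  0.91531952  5.4168244 ]
```

View pics/s1.png

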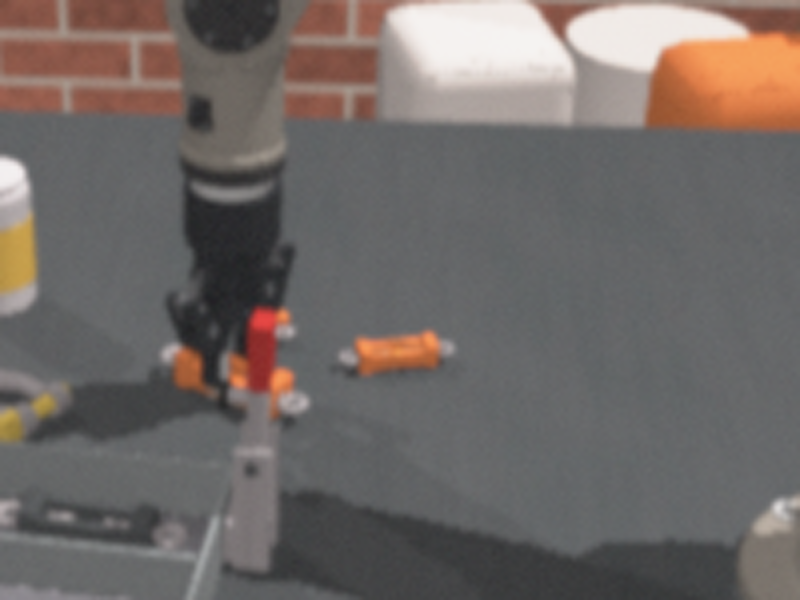

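The picture shows the fingers closed across the big turnbuckle's frame at about (225,375) in the crop, and the 34 mm opening matches its width. I'll lift and carry it above the clamp, then look.

```bash
python3 - <<'E'
from h import *
from station import r
T=[.4862,-.2243]
r.line_to(T+[.26],feed=.2); f=r.current_wrist_force(); print(r.current_clock(),r.current_gripper_width(),f)
r.goto(w(.002,.0535,.26),dn(1.468)); print(r.current_clock(),r.current_eef_pos(),r.current_tcp_rot(),r.current_gripper_width(),r.current_wrist_force())
r.line_to(w(.002,.0535,.10),feed=.15); print(r.current_clock(),r.current_eef_pos(),r.current_wrist_force(),r.current_moment())
for n in ("side","top"):
    p,d=imaging.grab_frame(n); np.savez(f"pics/{n}2.npz",p=p,d=d)
    a=p[150:320,210:400] if n=="side" else p[130:300,220:410]
    cv2.imwrite(f"pics/{n}2.png",cv2.resize(a,None,fx=3.5,fy=3.5,interpolation=cv2.INTER_CUBIC)[:,:,::-1])
E
```

```text
4.6833 0.033726144067238464 [-0.108784   -0.62955419 -6.39451444]
5.9667 [0.58175152 0.0989138  0.25954843] [-1.57038356  0.00181768  1.46454328] 0.0339314958632621 [ 0.14083772 -0.52006268 -4.39619776]
7.1833 [0.58226385 0.10183956 0.101041  ] [-0.06680192  0.51529062 -4.54024004] [0.00090159 0.00065108 0.03963375]
```

View pics/side2.png

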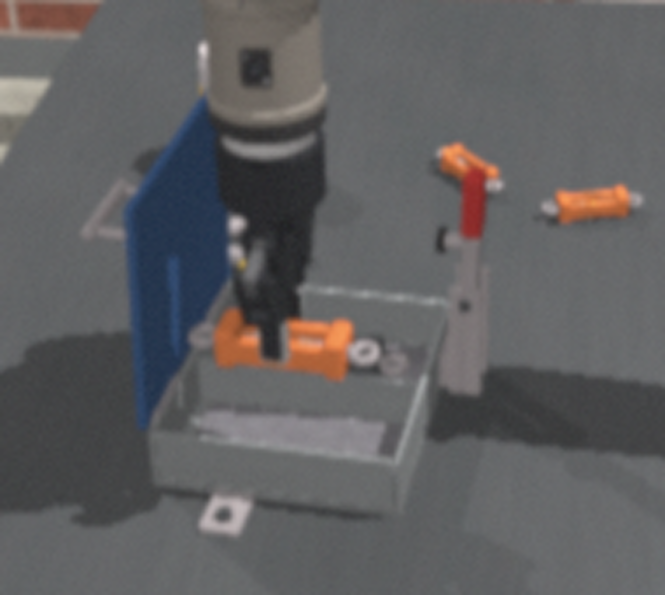

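View pics/top2.png

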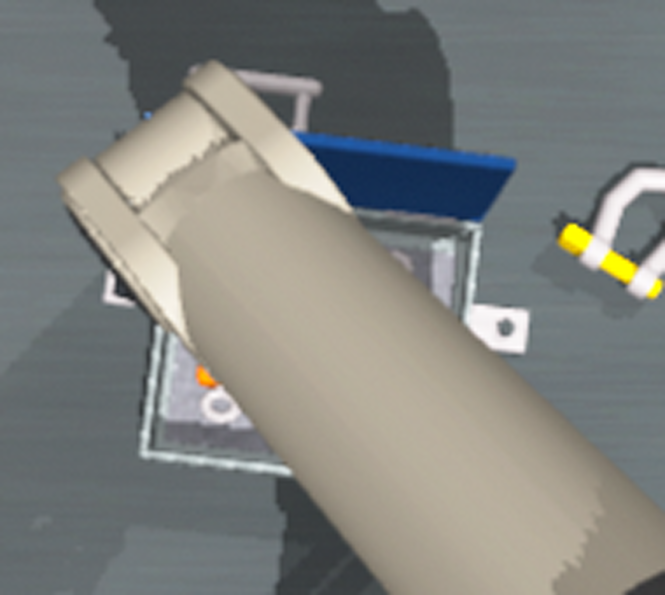

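The side view shows the turnbuckle level in the jaws over the near bay at about (285,345), and the bay is clear. In the top view the wrist at (210,75) overhangs the lid, so I'll check the wrist-to-lid clearance for the descent.

```bash
python3 - <<'E'
from h import *
for n in ("top","side"):
    z=np.load(f"pics/{n}2.npz"); W=cloud(n,z["d"]).reshape(-1,3); W=W[~np.isnan(W[:,0])]
    c,s=np.cos(YC),np.sin(YC); d=W[:,:2]-C0; L=np.c_[c*d[:,0]+s*d[:,1],-s*d[:,0]+c*d[:,1],W[:,2]]
    L=L[(abs(L[:,1])<.2)&(L[:,0]>-.2)&(L[:,0]<.2)]
    for z0 in np.arange(.12,.6,.04):
        k=(L[:,2]>=z0)&(L[:,2]<z0+.04)
        if k.sum(): q=L[k]; print(n,z0.round(2),k.sum(),"x",q[:,0].min().round(3),q[:,0].max().round(3),"y",q[:,1].min().round(3),q[:,1].max().round(3))
# turnbuckle from side color
z=np.load("pics/side2.npz");p=z["p"];hsv=cv2.cvtColor(p,cv2.COLOR_RGB2HSV);W=cloud("side",z["d"])
m=(hsv[...,0]>4)&(hsv[...,0]<18)&(hsv[...,1]>170);m[:240]=0;m[265:]=0;m[:,320:]=0;m[:,:260]=0
q=W[m];d=q[:,:2]-C0;c,s=np.cos(YC),np.sin(YC);L=np.c_[c*d[:,0]+s*d[:,1],-s*d[:,0]+c*d[:,1],q[:,2]]
print(len(L),np.nanpercentile(L,[3,50,97],axis=0).round(4))
E
```

```text
top 0.12 159 x -0.045 0.092 y -0.107 0.068
top 0.16 187 x -0.009 0.09 y -0.107 0.119
top 0.2 511 x -0.01 0.135 y -0.107 0.117
top 0.24 119 x 0.084 0.092 y -0.107 0.104
top 0.4 30 x -0.075 0.053 y 0.038 0.102
top 0.44 1331 x -0.08 0.061 y 0.024 0.113
top 0.48 2230 x -0.104 0.036 y -0.041 0.086
top 0.52 2053 x -0.137 -0.021 y -0.071 0.031
top 0.56 2609 x -0.18 -0.056 y -0.108 -0.003
side 0.12 633 x -0.126 0.097 y -0.092 0.112
side 0.16 733 x -0.127 0.131 y -0.081 0.123
side 0.2 833 x -0.035 0.134 y -0.071 0.123
side 0.24 561 x -0.036 0.09 y -0.064 0.111
side 0.28 464 x -0.037 0.042 y 0.043 0.097
side 0.32 535 x -0.036 0.037 y 0.043 0.109
side 0.36 541 x -0.053 0.051 y 0.051 0.113
side 0.4 972 x -0.079 0.065 y 0.035 0.118
side 0.44 1480 x -0.098 0.061 y -0.01 0.118
side 0.48 1354 x -0.134 0.032 y -0.045 0.089
side 0.52 1228 x -0.169 -0.024 y -0.076 0.034
side 0.56 1225 x -0.2 -0.059 y -0.106 0.001
126 [[-0.0456  0.045   0.0987]
 [-0.0156  0.0709  0.1095]
 [ 0.0417  0.0746  0.119 ]]
```

```bash
python3 - <<'E'
from h import *
from station import r
r.line_to(w(.002,.0535,.03),feed=.1); f0=r.current_wrist_force(); print(r.current_clock(),r.current_eef_pos(),f0)
z=.03
while z>.0165:
    z-=.0015; r.line_to(w(.002,.0535,z),feed=.03); f=r.current_wrist_force(); print(round(z,4),r.current_eef_pos()[2].round(4),f.round(1))
    if f[2]-f0[2]>3: break
print(r.current_clock(),r.current_eef_pos(),r.current_moment())
p,d=imaging.grab_frame("side"); a=p[150:320,210:400]
cv2.imwrite(f"pics/s3.png",cv2.resize(a,None,fx=3.5,fy=3.5,interpolation=cv2.INTER_CUBIC)[:,:,::-1])
E
```

```text
8.1333 [0.58189601 0.10186926 0.03037594] [ 0.44346733  0.30046921 -5.01440619]
0.0285 0.029 [ 0.4 -0.4 -4.5]
0.027 0.027 [ 0.1  0.2 -4.8]
0.0255 0.0254 [-0.1  0.3 -4.3]
0.024 0.0238 [-0.2  0.8 -5. ]
0.0225 0.0224 [ 0.7  1.2 -4.7]
0.021 0.0216 [-3.2 -1.2  3.8]
9.6333 [0.58170245 0.10161337 0.02164596] [-0.25511627  0.55561435  0.01413194]
```

View pics/s3.png

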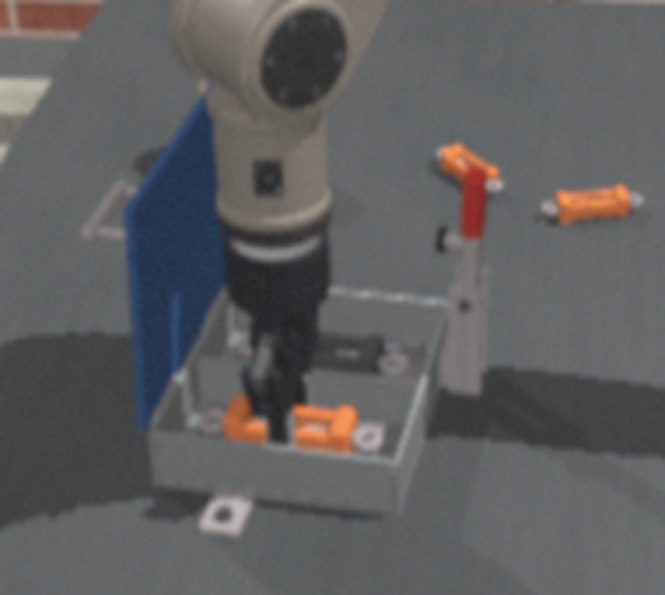

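The part touched down at the expected height (0.0216), lying in the bay at about (295,425). Opening fully is tight between the walls, so I'll drop the grip to 20 N first and then let go.

```bash
python3 - <<'E'
from h import *
from station import r
r.grasp(20); r.ungrasp(); print(r.current_clock(),r.current_gripper_width(),r.current_eef_pos(),r.current_wrist_force(),r.current_moment())
p=r.current_eef_pos()
r.line_to([p[0],p[1],.06],feed=.06); print(r.current_clock(),r.current_gripper_width(),r.current_wrist_force())
r.line_to([p[0],p[1],.26],feed=.2); print(r.current_clock(),r.current_gripper_width(),r.current_wrist_force())
p,d=imaging.grab_frame("side"); a=p[150:320,210:400]
cv2.imwrite(f"pics/s4.png",cv2.resize(a,None,fx=3.5,fy=3.5,interpolation=cv2.INTER_CUBIC)[:,:,::-1])
np.savez("pics/s4.npz",p=p,d=d)
E
```

```text
10.35 0.07400412153511089 [0.58178528 0.10161968 0.02082791] [ 1.03987098  1.1166211  -3.86729461] [ 0.27169658 -0.28901887 -0.03259458]
11.15 0.08505989239009183 [ 0.28901768 -0.51889026 -1.38263824]
12.3 0.0851715367714047 [ 0.50548346 -0.14003527 -0.37298192]
```

View pics/s4.png

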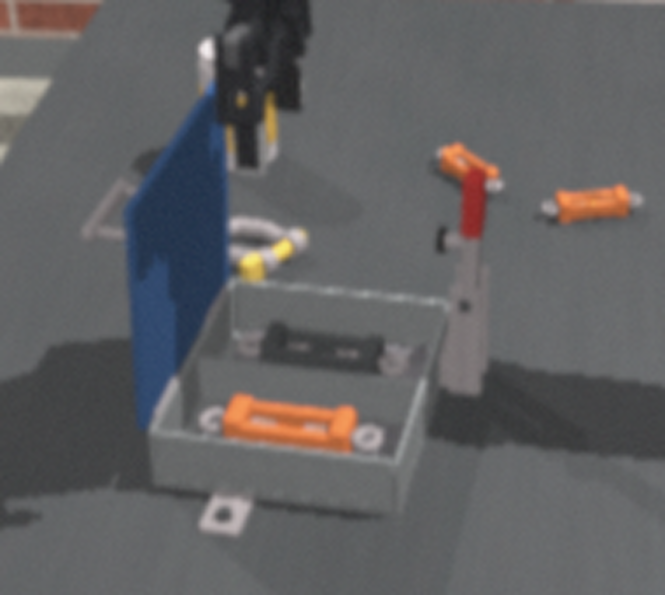

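Released: the turnbuckle lies flat in the near bay at about (290,425), aligned with the bay. The fingers stopped lightly against the walls at 74 mm, and the wrist force stayed under 4 N. Now the lid, pushed from behind with closed fingers.

```bash
cat >> h.py <<'E'
def lidtcp(a,R=.15,t=.011,y=-.025,off=0.):
    lx=.095-R*np.cos(a)+(.008+off)*np.sin(a)+t*1.0; z=.0505+R*np.sin(a)+(.008+off)*np.cos(a)
    return w(lx,y,z)
E
python3 - <<'E'
from h import *
from station import r
r.grasp(20)
r.line_to(w(.002,.04,.33),feed=.25)
r.goto(w(.15,-.025,.33),dn(1.468)); print(r.current_clock(),r.current_eef_pos(),r.current_gripper_width())
r.line_to(w(.15,-.025,.2005),feed=.2); print(r.current_clock(),r.current_eef_pos(),r.current_wrist_force())
p,d=imaging.grab_frame("side"); a=p[110:310,200:400]
cv2.imwrite(f"pics/s5.png",cv2.resize(a,None,fx=3,fy=3,interpolation=cv2.INTER_CUBIC)[:,:,::-1])
f0=r.current_wrist_force()
for a in np.arange(1.62,1.40,-.04):
    r.line_to(lidtcp(a),feed=.04); f=r.current_wrist_force()-f0; print(a.round(2),r.current_clock(),f.round(1))
E
```

```text
14.2417 [0.72012826 0.00891093 0.32819423] -0.00029773185348285603
15.0417 [0.72126209 0.00896571 0.20230741] [0.16203047 0.24165962 0.89151605]
1.62 15.9583 [-0.4  0.  -0.8]
1.58 16.2583 [-0.8  0.2 -1.4]
1.54 16.5583 [-0.8  1.  -1.1]
1.5 16.8583 [ 0.2  0.8 -1.7]
1.46 17.1583 [ 2.   0.8 -1.9]
1.42 17.4583 [ 1.2  0.2 -1.3]
```

View pics/s5.png

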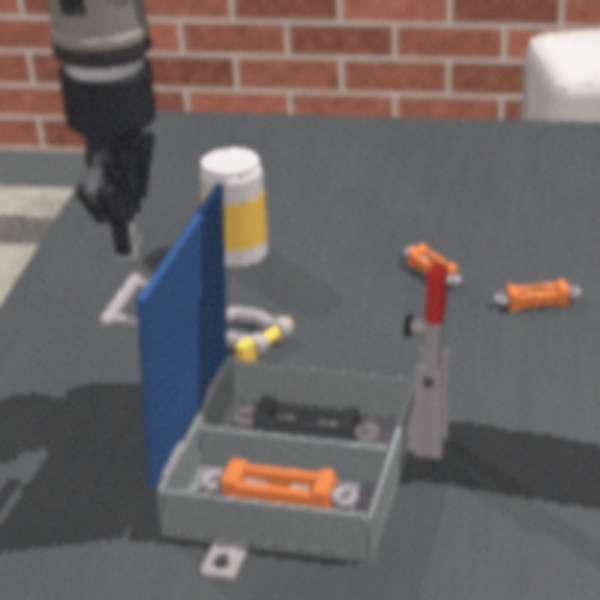

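```bash
python3 - <<'E'
from h import *
from station import r
f0=np.array([.16,.24,.4])
for a in np.arange(1.36,.15,-.06):
    r.line_to(lidtcp(a),feed=.05); f=r.current_wrist_force()-f0; print(a.round(2),round(r.current_clock(),2),f.round(1), (np.array(r.current_eef_pos())-lidtcp(a)).round(4))
    if np.linalg.norm(f)>15: break
p,d=imaging.grab_frame("side"); a=p[110:310,200:400]
cv2.imwrite(f"pics/s6.png",cv2.resize(a,None,fx=3,fy=3,interpolation=cv2.INTER_CUBIC)[:,:,::-1])
E
```

```text
1.36 17.79 [ 0.3 -0.6 -0.1] [-0.0006  0.0002 -0.0001]
1.3 18.12 [-0.3 -0.6 -0. ] [-0.0008  0.0002 -0.0002]
1.24 18.46 [ 0.5 -0.4  0.1] [-0.0009  0.0002 -0.0002]
1.18 18.79 [ 0.2 -0.5 -0.2] [-0.0009  0.0002 -0.0003]
1.12 19.12 [ 0.5 -0.7 -0.3] [-0.0009  0.0001 -0.0004]
1.06 19.46 [0.8 0.2 0.1] [-0.0009  0.     -0.0004]
1.0 19.79 [ 0.2 -0.6  0.5] [-0.0009  0.     -0.0005]
0.94 20.12 [ 0.  -0.5 -0.7] [-0.0008  0.0001 -0.0004]
0.88 20.46 [-1.  -0.2 -0. ] [-0.0008  0.0001 -0.0004]
0.82 20.79 [ 0.6 -0.3 -0.6] [-0.0008  0.     -0.0004]
0.76 21.12 [-0.  -0.4  0.6] [-0.0008 -0.     -0.0004]
0.7 21.46 [-0.6  0.  -0.6] [-0.0007 -0.     -0.0004]
0.64 21.79 [-0.2 -1.  -1.3] [-0.0007 -0.     -0.0005]
0.58 22.12 [-0.5  0.3 -0.3] [-0.0007 -0.     -0.0005]
0.52 22.46 [-0.5 -0.7 -0.6] [-0.0006  0.     -0.0004]
0.46 22.79 [-0.3 -0.7  0.3] [-0.0006 -0.     -0.0004]
0.4 23.12 [ 0.2 -0.2 -0.1] [-0.0006 -0.     -0.0004]
0.34 23.46 [-0.1 -0.9  0.4] [-0.0005 -0.     -0.0004]
0.28 23.79 [-0.2 -0.5 -0.2] [-0.0005 -0.     -0.0005]
0.22 24.12 [ 0.3  0.2 -0.5] [-0.0005 -0.     -0.0004]
0.16 24.46 [ 0.   0.3 -0.8] [-0.0005 -0.     -0.0004]
```

View pics/s6.png

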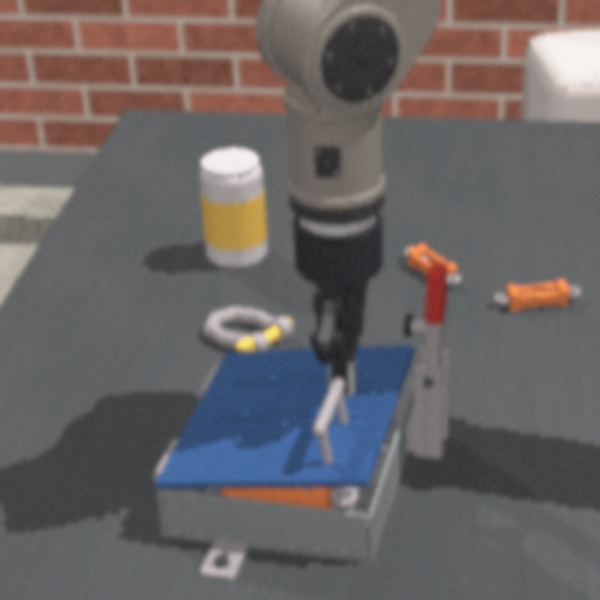

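The lid has followed the fingers down to about 10 degrees open, with the handle at (335,405). The last bit goes slowly.

```bash
python3 - <<'E'
from h import *
from station import r
f0=np.array([.2,-.1,.2]); a=.16
while a>-.04:
    a-=.02 if a>.05 else .01
    r.line_to(lidtcp(a),feed=.02); f=r.current_wrist_force()-f0; print(round(a,3),round(r.current_clock(),2),f.round(1), r.current_eef_pos()[2].round(4))
    if f[2]>12: break
for n in ("side","top"):
    p,d=imaging.grab_frame(n); np.savez(f"pics/{n}7.npz",p=p,d=d)
    W=cloud(n,d).reshape(-1,3); W=W[~np.isnan(W[:,0])]
    c,s=np.cos(YC),np.sin(YC); e=W[:,:2]-C0; L=np.c_[c*e[:,0]+s*e[:,1],-s*e[:,0]+c*e[:,1],W[:,2]]
    k=(L[:,0]<.09)&(L[:,0]>-.09)&(L[:,1]>-.1)&(L[:,1]<.1)&(abs(L[:,2]-.06)<.015)
    q=L[k]
    for _ in range(3):
        A=np.c_[q[:,:2],np.ones(len(q))]; v=np.linalg.lstsq(A,q[:,2],rcond=None)[0]; q=q[abs(A@v-q[:,2])<.004]
    print(n,len(q),v)
    if n=="side": cv2.imwrite(f"pics/s7.png",cv2.resize(p[110:310,200:400],None,fx=3,fy=3,interpolation=cv2.INTER_CUBIC)[:,:,::-1])
E
```

```text
0.14 24.81 [-0.7  0.5  0.7] 0.0792
0.12 25.11 [ 0.   0.6 -0.5] 0.0762
0.1 25.41 [-0.2  0.2 -0.4] 0.0732
0.08 25.71 [ 0.2 -0.1 -0.5] 0.0703
0.06 26.01 [-0.1  0.5  1.6] 0.0673
0.04 26.31 [ 0.   1.1 -0.4] 0.0643
0.03 26.56 [-0.2  0.6 -0.6] 0.0629
0.02 26.81 [-0.9 -0.3 -0.1] 0.0614
0.01 27.06 [ 0.2 -0.   0.1] 0.0599
-0.0 27.31 [-0.9  0.8  4.2] 0.0586
-0.01 27.56 [-6.8 -1.1 19.6] 0.0585
side 2482 [ 0.00070013 -0.00013638  0.05769143]
top 2336 [-0.00013022 -0.00097529  0.05839581]
```

View pics/s7.png

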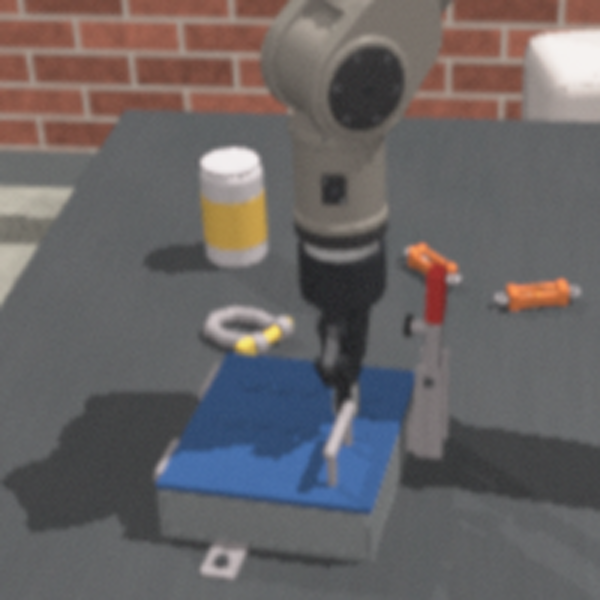

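The lid is shut: its plane is level with its top at 58 mm, and the stop was felt at z = 0.0585. Now the clamp.

```bash
cat >> h.py <<'E'
def cltcp(a,R=.088,t=.011,y=-.07):
    return w(-.115+R*np.cos(a)-.008*np.sin(a)-t, y, .085+R*np.sin(a)+.008*np.cos(a))
E
python3 - <<'E'
from h import *
from station import r
p=r.current_eef_pos()
r.line_to([p[0],p[1],.28],feed=.2)
r.goto(w(-.155,-.07,.27),dn(1.468)); print(r.current_clock(),r.current_eef_pos())
r.line_to(w(-.155,-.07,.175),feed=.12); print(r.current_clock(),r.current_eef_pos(),r.current_wrist_force())
for n in ("side","top"):
    p,d=imaging.grab_frame(n); a=p[150:300,250:400] if n=="side" else p[180:330,250:450]
    cv2.imwrite(f"pics/{n}8.png",cv2.resize(a,None,fx=3.5,fy=3.5,interpolation=cv2.INTER_CUBIC)[:,:,::-1])
E
```

```text
29.475 [ 0.41217829 -0.00574807  0.26966644]
30.4167 [ 0.41328609 -0.00495659  0.17549678] [ 0.73826682 -0.09073329 -0.30714408]
```

View pics/side8.png

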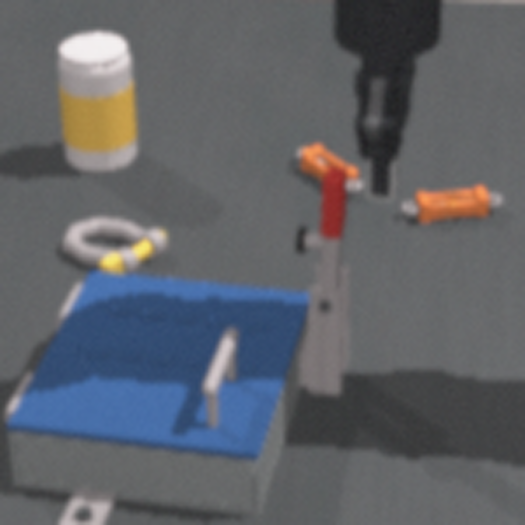

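View pics/top8.png

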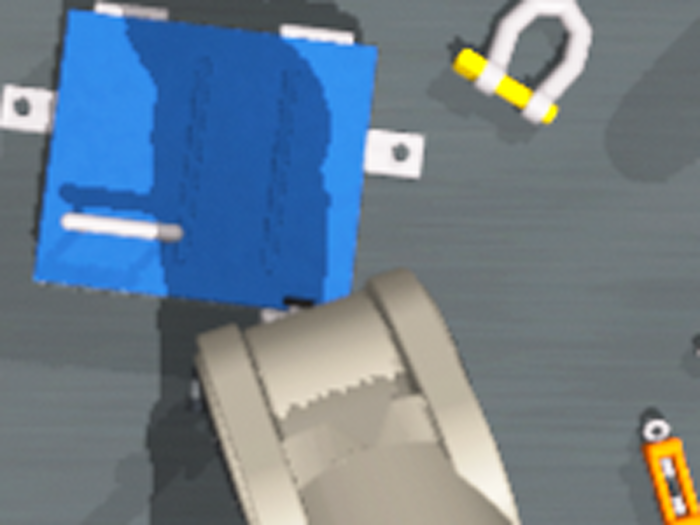

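The fingertips (380,190) are on the robot side of the red grip (333,200) at the right height. Swinging the clamp over.

```bash
python3 - <<'E'
from h import *
from station import r
f0=r.current_wrist_force()
r.line_to(cltcp(1.72),feed=.04); print((r.current_wrist_force()-f0).round(1))
a=1.72
while a>-.06:
    a-=.08 if a>.12 else .02
    r.line_to(cltcp(a),feed=.05 if a>.12 else .02); f=r.current_wrist_force()-f0; print(round(a,2),round(r.current_clock(),2),f.round(1),r.current_eef_pos()[2].round(4))
    if np.linalg.norm(f)>12: break
for n in ("side","top"):
    p,d=imaging.grab_frame(n); a=p[150:300,250:400] if n=="side" else p[180:330,250:450]
    cv2.imwrite(f"pics/{n}9.png",cv2.resize(a,None,fx=3.5,fy=3.5,interpolation=cv2.INTER_CUBIC)[:,:,::-1])
E
```

```text
[ 0.   1.5 -0.1]
1.64 31.18 [-0.7  0.   0. ] 0.1724
1.56 31.48 [ 0.5  1.5 -0. ] 0.1731
1.48 31.77 [-0.2  1.1 -0.7] 0.1734
1.4 32.06 [-0.4  0.3 -0.4] 0.1731
1.32 32.35 [-0.4  1.3 -0.5] 0.1722
1.24 32.64 [-1.1  2.3  0.2] 0.1708
1.16 32.93 [-0.3  1.  -0.5] 0.1688
1.08 33.23 [-0.6  0.4  0. ] 0.1662
1.0 33.52 [0.9 0.9 0.1] 0.1632
0.92 33.81 [-0.2  2.  -0.5] 0.1597
0.84 34.1 [-0.6  1.   0.3] 0.1557
0.76 34.39 [-0.7  1.2 -0. ] 0.1512
0.68 34.68 [-0.   0.6 -0.1] 0.1463
0.6 34.98 [-1.   0.5  0.1] 0.141
0.52 35.27 [ 0.2  0.6 -0.7] 0.1354
0.44 35.56 [-0.4  0.3 -0.5] 0.1294
0.36 35.85 [-0.5  1.   0.3] 0.1232
0.28 36.14 [-0.8  0.9  0.5] 0.1166
0.2 36.43 [ 0.5  1.2 -0.2] 0.11
0.12 36.93 [-1.   1.6 -0.6] 0.1034
0.1 37.18 [ 0.  -0.1 -0.7] 0.1017
0.08 37.43 [-0.5  1.   0.2] 0.0999
0.06 37.68 [-0.8  1.9 -0.3] 0.0981
0.04 37.93 [-0.2  1.2 -0.3] 0.0964
0.02 38.18 [-0.5  0.5 -0. ] 0.0946
-0.0 38.43 [-1.   1.5  2.2] 0.0931
-0.02 38.68 [-6.3  0.1 19.1] 0.0928
```

View pics/side9.png

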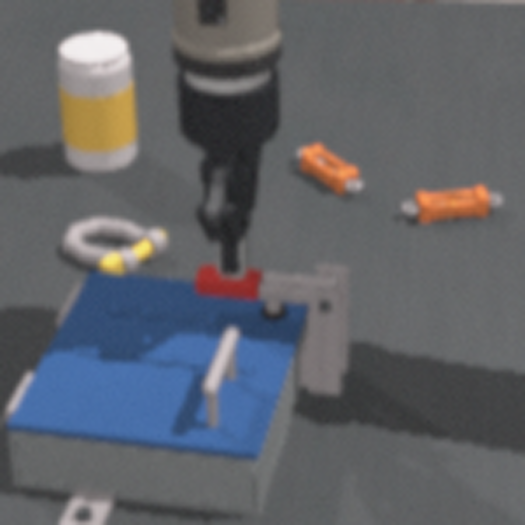

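The clamp is horizontal with its foot on the lid at (273,310), and the stop was felt at the expected z = 0.093. I'll retreat and do a final check.

```bash
python3 - <<'E'
from h import *
from station import r
p=r.current_eef_pos()
r.line_to([p[0],p[1],.28],feed=.15)
r.goto([.5,-.3,.3],dn(1.0)); r.wait(.5)
for n in ("side","top"):
    p,d=imaging.grab_frame(n); a=p[150:310,210:400] if n=="side" else p[140:345,110:510]
    cv2.imwrite(f"pics/{n}10.png",cv2.resize(a,None,fx=3.5 if n=="side" else 2,fy=3.5 if n=="side" else 2,interpolation=cv2.INTER_CUBIC)[:,:,::-1])
    W=cloud(n,d).reshape(-1,3);hs=cv2.cvtColor(p,cv2.COLOR_RGB2HSV).reshape(-1,3)
    c,s=np.cos(YC),np.sin(YC); e=W[:,:2]-C0; L=np.c_[c*e[:,0]+s*e[:,1],-s*e[:,0]+c*e[:,1],W[:,2]]
    k=((hs[:,0]<6)|(hs[:,0]>174))&(hs[:,1]>150)&(abs(L[:,0]+.03)<.06)&(abs(L[:,1]+.07)<.03)&(L[:,2]>.07)
    print("red",k.sum(),np.nanpercentile(L[k],[5,50,95],axis=0).round(4))
    q=L[k]; print("slope",np.polyfit(q[:,0],q[:,2],1))
    q=L[(L[:,0]<.09)&(L[:,0]>-.09)&(L[:,1]>-.1)&(L[:,1]<.1)&(abs(L[:,2]-.06)<.01)]
    A=np.c_[q[:,:2],np.ones(len(q))]; print("lid",np.linalg.lstsq(A,q[:,2],rcond=None)[0])
print(r.current_clock(),r.current_wrist_force())
E
```

```text
red 112 [[-0.0568 -0.0742  0.0827]
 [-0.0357 -0.0593  0.0905]
 [-0.0154 -0.0537  0.0936]]
slope [0.01090669 0.09007025]
lid [-0.00252758 -0.00163519  0.05789731]
red 203 [[-0.0572 -0.0788  0.0889]
 [-0.0352 -0.0687  0.0928]
 [-0.0124 -0.0586  0.0959]]
slope [-0.00062081  0.09260633]
lid [ 0.00073953 -0.00107151  0.0584353 ]
41.8917 [-0.00965394  0.22880299  0.25382352]
```

View pics/side10.png

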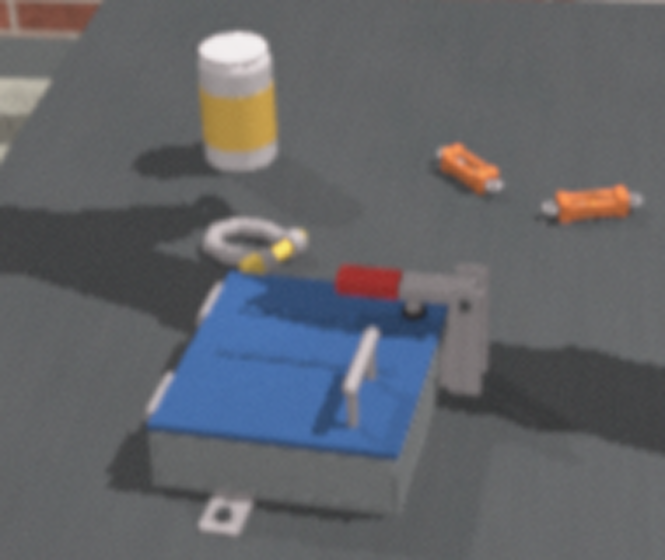

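View pics/top10.png

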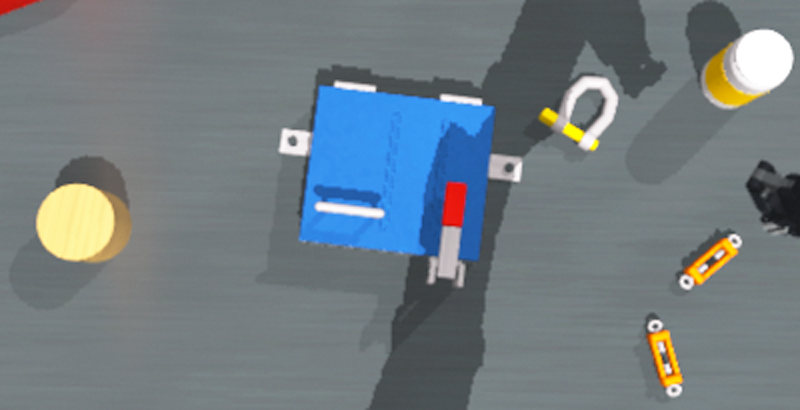

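The lid is shut and level (top 58 mm), and the clamp is horizontal with its grip top at 93 mm. The bystanders have not moved and the robot is clear, so I'm handing in.

```bash
python3 -c "
from station import r
r.sign_off(); print(r.current_clock())"
```

```text
the job is handed in; nothing more can be done
the job is handed in; nothing more can be done
```

The job is done and handed in, at about 42 s of the 72 s allowed. I set the largest orange turnbuckle down flat in the empty bay and let go of it. I then pushed the lid gently shut with closed fingers and swung the clamp over until its foot was down on the lid.

**Final camera checks:** these agreed with what was asked.
- **Lid:** level, with its top at about 58 mm.
- **Clamp:** horizontal, with its grip top at about 93 mm. The push forces at both end stops stayed at about 20 N.
- **Bystanders:** the can, shackle, wooden round and two small turnbuckles looked unmoved by eye, and nothing touched the robot.

**Two limits on these checks:**
- **Finger opening:** on release, the fingers could open to only 74 mm because they touched the bay walls. The wrist force was about 4 N, and they opened fully once raised.
- **Inside the case:** both turnbuckles were last seen lying flat just before the lid closed, and can't be seen now.

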